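# Roll a large capacitor onto the microscope's line

## Robot

A 6-joint arm with a two-finger parallel gripper is mounted at the origin on the work surface. World frame = base frame: x ahead of the robot, y to its left, z up, the work surface at z = 0. Lengths are in m, angles in rad, forces in N, time in s.
With the tool pointing down it reaches from about 0.25 to 0.725 m from the base axis. Payload 4 kg.
Tool frame: the origin (TCP) lies on the centre line of the jaws, within the pads' length; the fingertips stand 17 mm ahead of it and the grasp point (between the pads) lies 2 mm behind it; z points along the fingers, y is the line along which they close (so a half turn about z gives the same grasp; the last joint's range is limited). The gripper opens to 85 mm and grips with 20 to 120 N. Pads are 22 mm wide; open, the fingers measure 114 mm over their backs; the gripper's body (76 mm by 85 mm) begins 54 mm behind the grasp point. The pads swing forward as they close: fully open they stand 13 mm farther back than shut.
Start: joints at [1.236, 0.241, 0.005, 1.335, 0, 1.571], TCP at [0.164, 0.472, 0.248] pointing down, gripper open.
Joint ranges: [-2.72, 2.72], [-1.05, 1.87], [-1.09, 1.28], [-1.99, 2.15], [-1.42, 1.44], [-3.14, 3.14]. Speed limits (rad/s): [2.79, 2.79, 3.14, 3.14, 3.14, 3.14].

## Interface

Orientations are given as a unit quaternion [x, y, z, w].
In Python, from workcell import get_obs, imaging, order gives the robot as it stands.
- The arm moves only by the tool apply_moves, never from a script. Its argument "targets" is a list that holds one entry, the list of rows, each a list of 5 numbers: the shift along the world's x, y, z in units of 40 mm (1.0 is 40 mm), then the turn about the world's z in degrees, then the gripper command: -1 is shut, 1 is fully open, values between are in proportion. In form: [[[dx, dy, dz, turn, fingers], ...]]. A call has 1 to 8 rows; each row shifts and turns the commanded pose from where the row before left it; what a row does not reach is not made up. A row lasts 1/12 s, in which the tool goes at most 41.7 mm and 7.16 degrees, less where a joint would pass 70% of its speed; a pose out of reach is approached as far as the arm can. A call is refused whole if a number of a shift passes 1 or a number of a turn 7.16, either way. A call with a gripper value outside its range is refused whole. The fingers move at their own pace and stop on an object; the grip force is fixed at half the most. Time passes only in rows, so rows that do not move let the fingers close. It gives the time, the measured TCP pose, the force, the opening and the grip force at its end, in the units of the state.
- get_obs(): the state, without advancing time (a new reading comes with each control period).
- imaging.camera(name): name is "side" or "top"; returns (picture, depth): 480x640x3 uint8, blue, green, red; 480x640 float32, m along the optical axis (not along the pixel's ray), 0 where there is no reading.
- imaging.get_calibration(name): a dict with "camera_matrix" (3x3 intrinsics, pixels), "eye" and "rotation" of the camera in the world. Camera axes: x right, y down, z forward; pixel columns grow to the right and rows downward; lengths in m; the calibration is good to about 2 mm. A picture is of the moment at which its call begins. get_calibration takes no time and is no camera call.
- order.job_done(): hands the job in; it is judged then, once.
The state is a dict: "clock": time; "joint_pos": joint angles; "joint_vel": joint speeds; "tau": joint torques, N m; "eef_pos": TCP position; "tool_rot": TCP orientation; "ft_force": force on the tool from outside, world axes, zero at the start; "ft_torque": the same for the moment, N m; "grip_width": finger opening in m; "grasp_force": force on a finger pad.
Only numpy, scipy, OpenCV 4.12 (cv2) and the standard library are available. Lean on these libraries where they do the work, as an engineer would, in place of code of your own. Each camera call takes 0.05 s, during which the arm holds its last target. There are 200 camera calls.

## Task

The big capacitor lying on the blue mat is next for inspection: roll it over the mat with the fingertips, without picking it up, until it lies squarely along the white line with its middle over the line and its screw terminals facing the microscope's lens. Leave it at rest there, and do not knock the microscope or move the solder spool, the upright spare capacitor, the circuit board or the screwdriver.

Things in the scene. Friction and masses are not known exactly. Their poses are not given: they have to be found in the camera images.
- capacitor: The capacitor to roll: a dark grey cylinder 50 mm across, 80 mm long, 0.15 to 0.27 kg, lying on the mat 65 to 95 mm to one side of the line, within 6 degrees of parallel; a pale stripe on its sleeve. Origin on its axis, mid-length, 28 mm above the table (top at 53 mm); x runs along it to the terminal end; y and z turn as it rolls (z starts up). Left alone it stays or soon stops.
- terminals (a point): Midway between the outer faces of the capacitor's two screw terminals (10 mm across, 6 mm high), on its axis, 46 mm from its centre. Fingertips stick to its sleeve: stroked across its top it rolls half as far as the fingertip moves, without slipping, in several strokes; pushed at the side it tends to slide or jam.
- mat: Blue silicone mat fixed on the table, 300 mm along its x, 450 mm along its y, 3 mm thick. Origin at the centre of its underside. A white line 3 mm wide is printed along its x axis at y = 0, from x = -135 to +55 mm, ending before the microscope. Small blue ruler ticks run along its near edge.
- line_mid (a point): A point on the white line, on the mat's top, 20 mm from the mat's centre to the near side; axes as the mat: x along the line towards the microscope, z up. The capacitor's start lies abreast of this point within 8 mm.
- microscope: USB microscope: a black barrel 33 mm across, 115 mm long, lying level in a clamp ring on an aluminium foot 85 by 70 mm, fixed at the far end of the mat above the line's continuation, 50 mm high in all. It looks back along the line. Origin on the mat's top below the front of its clear nose.
- lens (a point): Centre of the microscope's front lens, 25 mm above the mat's top, straight above the line's continuation, 84 mm beyond line_mid.
- spool: Bystander: a reel of solder standing on its flange, 54 mm across, 45 mm high, at the far right corner of the mat (seen from the robot). Origin at the centre of its underside.
- spare_capacitor: Bystander: an identical capacitor standing upright on its plain end, terminals up, 86 mm high, at the far left corner of the mat (seen from the robot). Origin at the centre of its underside.
- board: Bystander: a green circuit board 50 by 84 mm, up to 14 mm high with its components, flat on the mat on the other side of the white line from the capacitor, its middle 65 to 95 mm from the line, its long side roughly along the line. Origin at the centre of its underside.
- screwdriver: Bystander: a screwdriver lying on the table to the right of the mat (seen from the robot). Origin below the middle of its length.

How it is judged:
By the outcome, as a careful person would: the job done as asked, in the order asked, and still so for the second after the job is handed in, with the robot touching nothing.
It also fails if it takes over 58 s, if anything falls off the work surface, if the arm or the gripper's body presses on something with over 40 N, if the wrist force passes 120 N, or if a joint passes its speed limit or range.

## Working session

There is one attempt and no reset: what is moved stays moved. The work goes in short steps, Python scripts to look and compute and a tool call to move; the robot and the scene stay as the last step left them, time stands still between calls to the robot, and variables do not carry over. Pictures are saved under pics/ and viewed, at most 10 in all, crops included, and the job is handed in when it is done.

Besides the shell and the picture viewer there is one more tool, called after "Request:" in YAML: its name, and indented under it one key for each argument. apply_moves: Moves the arm, as the interface text tells. Its arguments: {"type":"object","properties":{"targets":{"type":"array","items":{"type":"array","items":{"type":"array","items":{"type":"number"}}}}},"required":["targets"]}

```bash
mkdir -p pics
cat > h.py <<'E'
import numpy as np, cv2
from workcell import get_obs, imaging, order
def snap(n,f):
    p,d=imaging.camera(n); cv2.imwrite(f'pics/{f}.png',p); np.save(f'pics/{f}.npy',d); return p,d
def w(n,d,u,v,z=None):
    c=imaging.get_calibration(n); K=np.array(c["camera_matrix"]);R=np.array(c["rotation"]);e=np.array(c["eye"])
    r=R@np.linalg.solve(K,[u,v,1.])
    s=d[v,u] if z is None else (z-e[2])/r[2]
    return np.round(e+s*r,4)
E
python3 - <<'E'
from h import *
for n in("top","side"):
    snap(n,n+"0"); c=imaging.get_calibration(n); print(n,c)
o=get_obs();print({k:np.round(o[k],3) for k in o})
E
```

```text
top {'camera_matrix': array([[620.03164779,   0.        , 320.78404877],
       [  0.        , 620.03164779, 237.32599449],
       [  0.        ,   0.        ,   1.        ]]), 'eye': array([ 0.41160545, -0.035908  ,  1.12841532]), 'rotation': array([-0.69895034,  0.7094077 , -0.05633057,  0.07096474])}
side {'camera_matrix': array([[592.53685481,   0.        , 316.46892034],
       [  0.        , 592.53685481, 240.26596256],
       [  0.        ,   0.        ,   1.        ]]), 'eye': array([0.26507948, 0.74320082, 0.65490901]), 'rotation': array([-0.19939766,  0.86385932, -0.45165399,  0.09998163])}
{'clock': np.float64(0.1), 'joint_pos': array([1.236, 0.241, 0.004, 1.335, 0.   , 1.571]), 'joint_vel': array([-0.001, -0.   ,  0.002,  0.001,  0.001,  0.   ]), 'tau': array([ 1.0000e-03, -3.7314e+01,  2.5301e+01,  1.1000e-02,  0.0000e+00,
        0.0000e+00]), 'eef_pos': array([0.164, 0.472, 0.248]), 'tool_rot': array([ 0.167,  0.986, -0.001, -0.   ]), 'ft_force': array([ 0.262,  0.388, -0.72 ]), 'ft_torque': array([-0.055,  0.024,  0.016]), 'grasp_force': np.float64(0.0), 'grip_width': np.float64(0.085)}
```

Rotation is a quaternion.

```bash
sed -i 's/R=np.array(c\["rotation"\])/R=Rot.from_quat(c["rotation"]).as_matrix()/; 1a from scipy.spatial.transform import Rotation as Rot' h.py
```

```text
(no output)
```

View pics/top0.png

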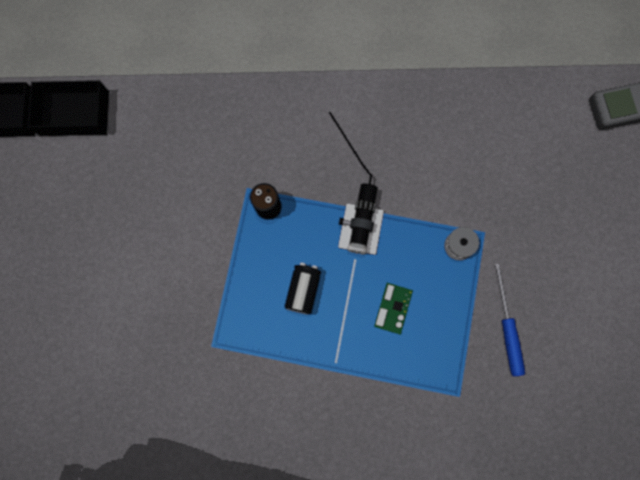

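View pics/side0.png

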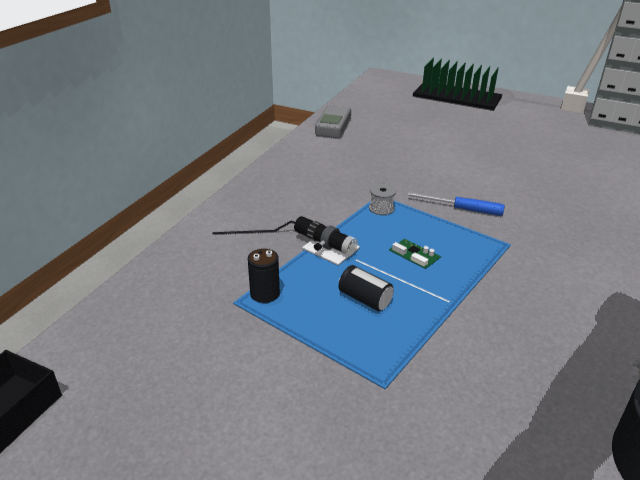

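The top view shows the capacitor near (303,289) with terminals near (308,266), the white line from (354,260) to (337,362), and the board at (394,308). The microscope's nose is near (360,245). I'll enlarge it.

Run:
```python
from h import *
p=cv2.imread('pics/top0.png'); cv2.imwrite('pics/top0c.png',cv2.resize(p[225:375,270:420],None,fx=4,fy=4,interpolation=cv2.INTER_CUBIC))
d=np.load('pics/top0.npy')
a=w("top",d,354,260,.003);b=w("top",d,337,362,.003);print(a,b,np.linalg.norm(a-b),np.degrees(np.arctan2(*(a-b)[1::-1])))
# capacitor points from both depths
for n in("top","side"):
    d=np.load(f'pics/{n}0.npy');c=imaging.get_calibration(n)
    v,u=np.mgrid[0:480,0:640];K=c["camera_matrix"]
    P=np.stack([(u-K[0,2])/K[0,0]*d,(v-K[1,2])/K[1,1]*d,d],-1)@Rot.from_quat(c["rotation"]).as_matrix().T+c["eye"]
    for nm,box in (("top",(270,330,255,330)),("side",(325,405,255,320))):
        if nm!=n: continue
        Q=P[box[2]:box[3],box[0]:box[1]].reshape(-1,3); 
        t=Q[(Q[:,2]>.03)&(Q[:,2]<.08)]
        xy=t[:,:2]; r=cv2.minAreaRect(xy.astype(np.float32)); print(n,len(t),t.mean(0),np.percentile(t[:,2],[50,90,98]),r)
        hi=t[t[:,2]>np.percentile(t[:,2],98)-.006]; print(hi.mean(0), cv2.fitLine(hi[:,:2].astype(np.float32),cv2.DIST_L2,0,.01,.01).ravel())
```

```text
[ 0.5737 -0.0741  0.003 ] [ 0.391  -0.0398  0.003 ] 0.18589185027859612 -10.632908983879199
top 1290 [0.51806884 0.01891548 0.04678219] [0.04830729 0.05298789 0.05501192] ((0.5210009813308716, 0.019110219553112984), (0.04950837418437004, 0.08609214425086975), 75.32215881347656)
[0.51785905 0.02043545 0.0517058 ] [ 0.97334266 -0.22935571  0.51785904  0.02043545]
side 1177 [0.51635448 0.02994661 0.04445882] [0.04610146 0.05195186 0.05336402] ((0.521714985370636, 0.020933466032147408), (0.04766241833567619, 0.08745928853750229), 75.83097076416016)
[0.51741059 0.02233748 0.05054625] [ 0.97021645 -0.2422395   0.5174106   0.02233748]
```

View pics/top0c.png

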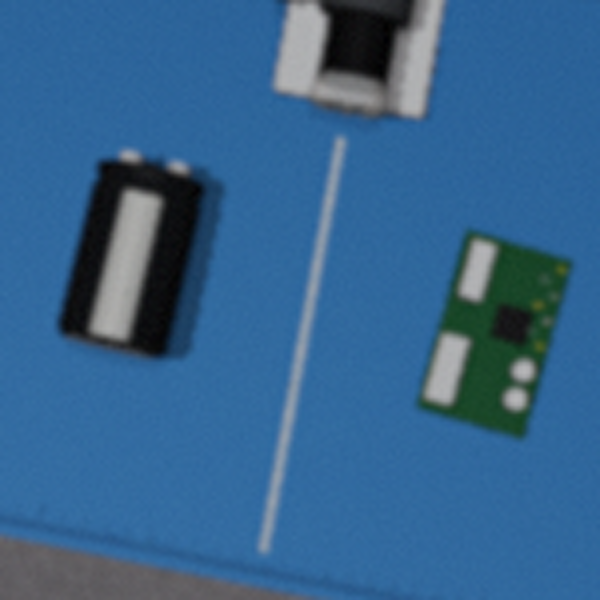

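```bash
cat >> h.py <<'E'
def line(p):
    # printed line: bright pixels near it in the first top image
    m=np.zeros(p.shape[:2],np.uint8); cv2.line(m,(355,260),(336,363),1,7)
    k=(p.min(2)>120)&(m>0); v,u=np.nonzero(k)
    q=np.array([w("top",None,a,b,.003)[:2] for a,b in zip(u,v)])
    f=cv2.fitLine(q.astype(np.float32),cv2.DIST_HUBER,0,.001,.001).ravel()
    f=f if f[0]>0 else -f; 
    return f[:2],f[2:] if f[2]>0 else -f[2:],q
def cap(n,guess,rad=.07):
    p,d=imaging.camera(n);c=imaging.get_calibration(n)
    v,u=np.mgrid[0:480,0:640];K=c["camera_matrix"]
    P=np.stack([(u-K[0,2])/K[0,0]*d,(v-K[1,2])/K[1,1]*d,d],-1)@Rot.from_quat(c["rotation"]).as_matrix().T+c["eye"]
    return p,P
E
python3 - <<'E'
from h import *
from scipy.optimize import least_squares
p=cv2.imread('pics/top0.png'); f,c,q=line(p); print(f,c,len(q),np.degrees(np.arctan2(f[1],f[0])),q[q[:,0].argmax()],q[q[:,0].argmin()])
T=[]
for n,b in(("top",(270,330,255,330)),("side",(325,405,255,320))):
    d=np.load(f'pics/{n}0.npy');k=imaging.get_calibration(n);K=k["camera_matrix"]
    v,u=np.mgrid[0:480,0:640]
    P=np.stack([(u-K[0,2])/K[0,0]*d,(v-K[1,2])/K[1,1]*d,d],-1)@Rot.from_quat(k["rotation"]).as_matrix().T+k["eye"]
    Q=P[b[2]:b[3],b[0]:b[1]].reshape(-1,3);T.append(Q[(Q[:,2]>.02)&(Q[:,2]<.06)])
for t in T+[np.vstack(T)]:
    def R(x):
        n=np.array([-np.sin(x[0]),np.cos(x[0])]);s=(t[:,:2]-[.52,.02])@n-x[1]
        return np.hypot(s,t[:,2]-.028-x[2])-.025
    s=least_squares(R,[-.23,0,0],loss='soft_l1',f_scale=.001).x
    a=np.array([np.cos(s[0]),np.sin(s[0])]);n=np.array([-a[1],a[0]])
    l=(t[:,:2]-[.52,.02])@a; pc=np.percentile(l,[1,99]); ctr=np.array([.52,.02])+n*s[1]
    print(np.degrees(s[0]),s[2],ctr,pc,"dist to line",np.cross(f,ctr-c))
E
```

```text
[ 0.9785963  -0.20578924] [ 0.48139703 -0.05583214] 168 -11.875704 [ 0.5737 -0.0741] [ 0.3927 -0.0381]
-14.264687082244544 -0.001007162240434443 [0.51993577 0.01974735] [-0.04157692  0.04204778] dist to line 0.08189267454178267
-14.259474390924899 -0.0013672654550900127 [0.51950692 0.01805982] [-0.04172207  0.0373031 ] dist to line 0.08015301258854607
-14.317409302050065 -0.0013086329224412674 [0.51968047 0.01874803] [-0.04164144  0.03904587] dist to line 0.08086220033801736<stdin>:17: DeprecationWarning: Arrays of 2-dimensional vectors are deprecated. Use arrays of 3-dimensional vectors instead. (deprecated in NumPy 2.0)
```

Request:
apply_moves:
  targets:
    - [[0.55, -0.7, 0, -5.2, 0], [0.55, -0.7, 0, -5.2, 0], [0.55, -0.7, 0, -5.2, 0], [0.55, -0.7, 0, -5.2, 0], [0.55, -0.7, 0, -5.2, 0], [0.55, -0.7, 0, -5.2, 0], [0.55, -0.7, 0, -5.2, 0], [0.55, -0.7, 0, -5.2, 0]]

```text
clock: 0.77
eef_pos: [0.3407, 0.2465, 0.248]
tool_rot: [0.508, 0.862, -0.0, -0.0]
ft_force: [1.1, 0.2, -0.8]
grip_width: 0.0429
grasp_force: 0.0
```

Request:
apply_moves:
  targets:
    - [[0.55, -0.7, 0, -5.2, 0], [0.55, -0.7, 0, -5.2, 0], [0.55, -0.7, 0, -5.2, 0], [0.55, -0.7, 0, -5.2, 0], [0.55, -0.7, 0, -5.2, 0], [0.55, -0.6, 0, -5.2, 0], [0.5, -0.5, 0, -5.2, 0], [0, 0, 0, 0, 0]]

```text
clock: 1.43
eef_pos: [0.4952, 0.0607, 0.2475]
tool_rot: [0.753, 0.658, -0.0, 0.001]
ft_force: [0.0, 1.1, -0.7]
grip_width: 0.0426
grasp_force: 0.0
```

Request:
apply_moves:
  targets:
    - [[0.33, -0.44, 0, -3.3, 0], [0.33, -0.44, -0.6, -3.3, 0], [0, 0, -0.8, 0, 0], [0, 0, -0.8, 0, 0], [0, 0, -0.8, 0, 0], [0, 0, -0.7, 0, 0], [0, 0, -0.4, 0, 0], [0, 0, 0, 0, 0]]

```text
clock: 2.1
eef_pos: [0.5146, 0.0292, 0.0799]
tool_rot: [0.787, 0.618, -0.004, -0.003]
ft_force: [-0.9, -0.2, -0.5]
grip_width: 0.0424
grasp_force: 0.0
```

Run:
```python
from h import *
p,d=snap("side","side1"); cv2.imwrite('pics/side1c.png',cv2.resize(p[170:330,270:430],None,fx=3.5,fy=3.5,interpolation=cv2.INTER_CUBIC))
p=cv2.imread('pics/top0.png').astype(int)
# line: per-row whiteness centroid
pts=[];
for v in range(264,360):
    u0=355.25-(v-259.5)*19/103.5; us=np.arange(int(u0)-6,int(u0)+8); g=p[v,us,2]-np.median(p[v,us,2]); g=np.clip(g,0,None)
    pts.append(w("top",None,(g*us).sum()/g.sum(),v,.003)[:2])
pts=np.array(pts);s=np.polyfit(pts[:,0],pts[:,1],1);print(np.degrees(np.arctan(s[0])),np.polyval(s,[.4,.5,.52,.57]),np.std(pts[:,1]-np.polyval(s,pts[:,0])))
o=get_obs();print(o["eef_pos"],o["tool_rot"],o["ft_force"])
```

```text
-11.857904023094864 [-0.03889919 -0.05989577 -0.06409509 -0.07459338] 8.997197492516101e-05
[0.51626709 0.02929747 0.08216376] [ 0.78655516  0.61751277 -0.00241536 -0.00176662] [0.01614899 1.08480596 0.67244431]
```

View pics/side1c.png

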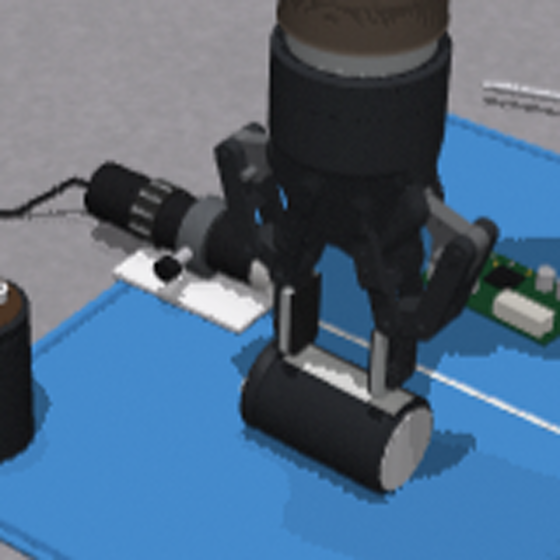

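The side crop shows both fingertips just above the sleeve, spread along its length around (295,350) and (380,385), with everything else clear. Next I descend gently.

Request:
apply_moves:
  targets:
    - [[0.1, -0.06, -0.06, 0, 0], [0, 0, -0.06, 0, 0], [0, 0, -0.06, 0, 0], [0, 0, -0.05, 0, 0], [0, 0, 0, 0, 0]]

```text
clock: 2.57
eef_pos: [0.5229, 0.0267, 0.0755]
tool_rot: [0.787, 0.617, 0.0, 0.0]
ft_force: [-0.1, -0.1, -0.4]
grip_width: 0.0426
grasp_force: 0.0
```

Request:
apply_moves:
  targets:
    - [[0, 0, -0.05, 0, 0], [0, 0, 0, 0, 0]]

```text
clock: 2.73
eef_pos: [0.5226, 0.0266, 0.0731]
tool_rot: [0.787, 0.617, 0.0, 0.0]
ft_force: [0.3, -0.9, -0.4]
grip_width: 0.043
grasp_force: 0.0
```

Request:
apply_moves:
  targets:
    - [[0, 0, -0.05, 0, 0], [0, 0, 0, 0, 0]]

```text
clock: 2.9
eef_pos: [0.5225, 0.0266, 0.0709]
tool_rot: [0.787, 0.617, -0.0, -0.0]
ft_force: [0.4, -0.4, -0.1]
grip_width: 0.0425
grasp_force: 0.0
```

Request:
apply_moves:
  targets:
    - [[0, 0, -0.04, 0, 0], [0, 0, 0, 0, 0]]

```text
clock: 3.07
eef_pos: [0.5225, 0.0266, 0.0692]
tool_rot: [0.787, 0.617, -0.0, -0.0]
ft_force: [-0.3, 0.6, -0.5]
grip_width: 0.043
grasp_force: 0.0
```

Request:
apply_moves:
  targets:
    - [[0, 0, -0.04, 0, 0], [0, 0, 0, 0, 0]]

```text
clock: 3.23
eef_pos: [0.5229, 0.0267, 0.0681]
tool_rot: [0.787, 0.617, 0.0, 0.0]
ft_force: [0.1, 0.8, 1.2]
grip_width: 0.0429
grasp_force: 0.6
```

Request:
apply_moves:
  targets:
    - [[0, 0, -0.03, 0, 0], [0, 0, 0, 0, 0]]

```text
clock: 3.4
eef_pos: [0.523, 0.027, 0.0679]
tool_rot: [0.787, 0.617, 0.001, 0.0]
ft_force: [-1.6, 1.3, 8.6]
grip_width: 0.0428
grasp_force: 4.0
```

Request:
apply_moves:
  targets:
    - [[-0.03, -0.12, 0, 0.2, 0], [-0.035, -0.14, 0, 0.2, 0], [-0.035, -0.14, 0, 0.2, 0], [-0.035, -0.14, 0, 0.2, 0], [-0.035, -0.14, 0, 0.2, 0], [-0.03, -0.12, 0, 0.2, 0], [0, 0, 0, 0, 0]]

```text
clock: 3.98
eef_pos: [0.5149, -0.0061, 0.0679]
tool_rot: [0.781, 0.625, 0.0, 0.0]
ft_force: [-2.2, -0.0, 7.9]
grip_width: 0.0422
grasp_force: 4.1
```

Request:
apply_moves:
  targets:
    - [[0, 0, 0.2, 0, 0], [0, 0, 0.2, 0, 0], [0, 0, 0, 0, 0]]

```text
clock: 4.23
eef_pos: [0.516, -0.0053, 0.0845]
tool_rot: [0.78, 0.625, 0.001, 0.001]
ft_force: [0.4, 0.2, -0.2]
grip_width: 0.0427
grasp_force: 0.0
```

```bash
cat > m.py <<'E'
from h import *
from scipy.optimize import least_squares
import sys
g=np.array([float(sys.argv[1]),float(sys.argv[2])]); fl=np.radians(-11.86); A=np.array([np.cos(fl),np.sin(fl)]);N=np.array([-A[1],A[0]]); c0=np.array([.5,-.0599])
T=[]
for n in("side","top"):
    p,d=snap(n,n+sys.argv[3]);k=imaging.get_calibration(n);K=k["camera_matrix"]
    v,u=np.mgrid[0:480,0:640]
    P=np.stack([(u-K[0,2])/K[0,0]*d,(v-K[1,2])/K[1,1]*d,d],-1)@Rot.from_quat(k["rotation"]).as_matrix().T+k["eye"]
    Q=P.reshape(-1,3);r=Q[:,:2]-g
    T.append(Q[(Q[:,2]>.012)&(Q[:,2]<.0535)&(abs(r@A)<.05)&(abs(r@N)<.033)])
for t in T+[np.vstack(T)]:
    def R(x):
        n=np.array([-np.sin(x[0]),np.cos(x[0])]);s=(t[:,:2]-g)@n-x[1]
        return np.hypot(s,t[:,2]-.028-x[2])-.025
    s=least_squares(R,[fl,0,0],loss='soft_l1',f_scale=.001).x
    a=np.array([np.cos(s[0]),np.sin(s[0])]);n=np.array([-a[1],a[0]])
    ctr=g+n*s[1]; l=np.percentile((t[:,:2]-ctr)@a,[1,99])
    print(len(t),"rel deg %.2f h %.4f ctr"%(np.degrees(s[0]-fl),s[2]),ctr.round(4),l.round(4),"dist %.4f"%((ctr-c0)@N), "rms %.4f"%np.sqrt(np.mean(R(s)**2)))
o=get_obs();x=o["eef_pos"];q=o["tool_rot"];print(x.round(4),"yaw",np.degrees(np.arctan2(q[1]**2-q[0]**2,2*q[0]*q[1])),"tool off line",(x[:2]-c0)@N)
E
python3 m.py .515 .002 2
```

```text
1498 rel deg -1.97 h -0.0012 ctr [0.5149 0.0017] [-0.0412  0.0383] dist 0.0634 rms 0.0045Traceback (most recent call last):
  File "m.py", line 18, in <module>
    ctr=g+n*s[1]; l=np.percentile((t[:,:2]-ctr)@a,[1,99])
                    ~~~~~~~~~~~~~^^^^^^^^^^^^^^^^^^^^^^^^
    return _quantile_unchecked(
        a, q, axis, out, overwrite_input, method, keepdims, weights)
    return _ureduce(a,
                    func=_quantile_ureduce_func,
    ...<5 lines>...
                    overwrite_input=overwrite_input,
                    method=method)
    r = func(a, **kwargs)
    result = _quantile(arr,
                       quantiles=q,
    ...<2 lines>...
                       out=out,
                       weights=wgt)
    slices_having_nans = np.isnan(arr[-1, ...])
                                  ~~~^^^^^^^^^
IndexError: index -1 is out of bounds for axis 0 with size 0
```

Request:
apply_moves:
  targets:
    - [[0.05, 0.2, 0, -0.5, 0], [0.05, 0.2, -0.1, -0.5, 0], [0, 0, -0.15, 0, 0], [0, 0, -0.1, 0, 0], [0, 0, -0.05, 0, 0], [0, 0, 0, 0, 0]]

```text
clock: 4.83
eef_pos: [0.5186, 0.0115, 0.0677]
tool_rot: [0.785, 0.619, 0.0, -0.001]
ft_force: [-3.3, 2.7, 12.0]
grip_width: 0.0425
grasp_force: 5.9
```

Request:
apply_moves:
  targets:
    - [[-0.03, -0.12, 0, 0.3, 0], [-0.035, -0.14, 0, 0.3, 0], [-0.035, -0.14, 0, 0.3, 0], [-0.035, -0.14, 0, 0.3, 0], [-0.035, -0.14, 0, 0.3, 0], [-0.03, -0.12, 0, 0.3, 0], [0, 0, 0, 0, 0]]

```text
clock: 5.42
eef_pos: [0.511, -0.0221, 0.0679]
tool_rot: [0.776, 0.63, 0.001, 0.001]
ft_force: [-3.5, 0.5, 12.6]
grip_width: 0.0425
grasp_force: 5.8
```

Request:
apply_moves:
  targets:
    - [[0, 0, 0.2, 0, 0], [0, 0, 0.2, 0, 0], [0, 0, 0, 0, 0]]

```text
clock: 5.67
eef_pos: [0.5116, -0.0214, 0.0839]
tool_rot: [0.776, 0.631, 0.001, 0.001]
ft_force: [1.2, 0.1, 0.7]
grip_width: 0.0425
grasp_force: 0.0
```

```bash
sed -i 's/for n in("side","top"):/for n in sys.argv[4:]:/; s/for t in T+.*/for t in T:/' m.py; python3 m.py .511 -.015 3 side
```

```text
1468 rel deg -0.59 h -0.0014 ctr [ 0.511 -0.015] [-0.0407  0.039 ] dist 0.0462 rms 0.0045
[ 0.5114 -0.0213  0.0833] yaw -11.772536700268754 tool off line 0.040108147200254386
```

Request:
apply_moves:
  targets:
    - [[0.05, 0.2, 0, -0.3, 0], [0.04, 0.2, -0.1, -0.2, 0], [0, 0, -0.15, 0, 0], [0, 0, -0.1, 0, 0], [0, 0, -0.05, 0, 0], [0, 0, 0, 0, 0]]

```text
clock: 6.22
eef_pos: [0.5141, -0.0045, 0.0676]
tool_rot: [0.778, 0.628, 0.0, -0.001]
ft_force: [-3.4, 1.8, 12.2]
grip_width: 0.043
grasp_force: 6.0
```

Request:
apply_moves:
  targets:
    - [[-0.03, -0.12, 0, 0.1, 0], [-0.03, -0.14, 0, 0.1, 0], [-0.03, -0.14, 0, 0.1, 0], [-0.03, -0.14, 0, 0.1, 0], [-0.03, -0.14, 0, 0.1, 0], [-0.02, -0.12, 0, 0.1, 0], [0, 0, 0, 0, 0]]

```text
clock: 6.8
eef_pos: [0.5069, -0.0379, 0.0679]
tool_rot: [0.776, 0.631, -0.0, -0.0]
ft_force: [-5.0, -0.2, 14.3]
grip_width: 0.0428
grasp_force: 7.2
```

Request:
apply_moves:
  targets:
    - [[0, 0, 0.2, 0, 0], [0, 0, 0.2, 0, 0], [0, 0, 0, 0, 0]]

```text
clock: 7.05
eef_pos: [0.5085, -0.0374, 0.0838]
tool_rot: [0.775, 0.632, 0.001, 0.001]
ft_force: [-0.4, 0.2, 0.6]
grip_width: 0.0426
grasp_force: 0.0
```

```bash
python3 m.py .507 -.031 4 side
```

```text
1425 rel deg -0.35 h -0.0013 ctr [ 0.5069 -0.0314] [-0.0402  0.0393] dist 0.0293 rms 0.0044
[ 0.5082 -0.0374  0.0832] yaw -11.672141113097489 tool off line 0.02375010345314961
```

Request:
apply_moves:
  targets:
    - [[0.04, 0.2, 0, -0.1, 0], [0.04, 0.2, -0.1, 0, 0], [0, 0, -0.15, 0, 0], [0, 0, -0.1, 0, 0], [0, 0, -0.05, 0, 0], [0, 0, 0, 0, 0]]

```text
clock: 7.6
eef_pos: [0.5105, -0.0205, 0.0676]
tool_rot: [0.776, 0.631, 0.0, -0.001]
ft_force: [-3.2, 2.7, 12.1]
grip_width: 0.0427
grasp_force: 6.0
```

Request:
apply_moves:
  targets:
    - [[-0.03, -0.12, 0, 0.1, 0], [-0.03, -0.14, 0, 0.1, 0], [-0.03, -0.14, 0, 0.1, 0], [-0.03, -0.14, 0, 0.1, 0], [-0.03, -0.14, 0, 0.1, 0], [-0.02, -0.12, 0, 0.1, 0], [0, 0, 0, 0, 0]]

```text
clock: 8.18
eef_pos: [0.5033, -0.0539, 0.0679]
tool_rot: [0.773, 0.634, -0.0, -0.0]
ft_force: [-4.2, 0.6, 14.2]
grip_width: 0.0429
grasp_force: 7.3
```

Request:
apply_moves:
  targets:
    - [[0, 0, 0.2, 0, 0], [0, 0, 0.6, 0, 0], [-0.7, 0, 0.7, 0, 0], [-0.8, 0, 0.4, 0, 0], [-0.8, 0, 0.3, 0, 0], [-0.8, 0, 0, 0, 0], [-0.6, 0, 0, 0, 0], [0, 0, 0, 0, 0]]

```text
clock: 8.85
eef_pos: [0.3503, -0.0529, 0.1538]
tool_rot: [0.773, 0.635, -0.002, -0.002]
ft_force: [-1.0, 0.6, 0.2]
grip_width: 0.0428
grasp_force: 0.0
```

```bash
python3 m.py .504 -.048 5 side top
python3 - <<'E'
import cv2
p=cv2.imread('pics/top5.png'); cv2.imwrite('pics/top5c.png',cv2.resize(p[225:375,270:420],None,fx=4,fy=4,interpolation=cv2.INTER_CUBIC))
E
```

```text
1395 rel deg -0.04 h -0.0012 ctr [ 0.504  -0.0478] [-0.0406  0.0387] dist 0.0127 rms 0.0044
1246 rel deg -0.20 h -0.0012 ctr [ 0.5044 -0.046 ] [-0.0405  0.0439] dist 0.0145 rms 0.0028
[ 0.3554 -0.0533  0.1547] yaw -11.191747782884535 tool off line -0.023302467325446823
```

View pics/top5c.png

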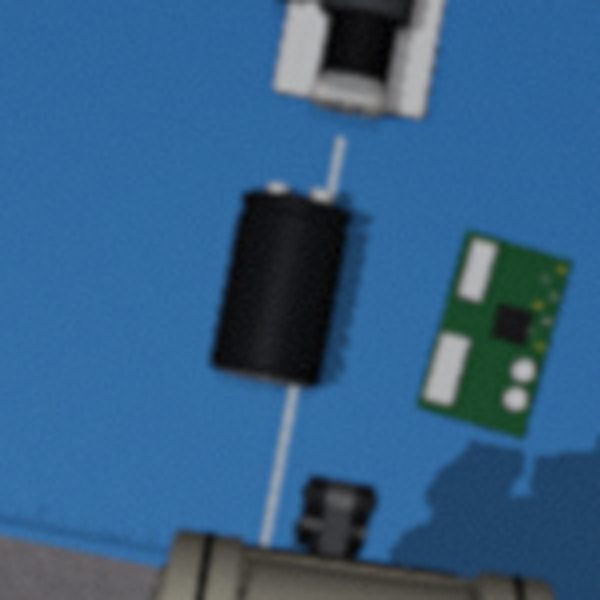

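The capacitor is aligned with the line and about 14 mm to its left, and the board is unmoved. I'll check the side camera's bias against the line.

Run:
```python
from h import *
p=cv2.imread('pics/side0.png').astype(int)
pts=[]
for u in range(398,446):
    v0=261+(u-356)*40/93; vs=np.arange(int(v0)-5,int(v0)+6); g=np.clip(p[vs,u,2]-np.median(p[vs,u,2]),0,None)
    pts.append(w("side",None,u,(g*vs).sum()/g.sum(),.003)[:2])
pts=np.array(pts);fl=np.radians(-11.86);N=np.array([-np.sin(fl),np.cos(fl)])
print(((pts-[.5,-.0599])@N)[::6],np.degrees(np.arctan(np.polyfit(pts[:,0],pts[:,1],1)[0])))
```

```text
[-0.00108538 -0.00108444 -0.00125869 -0.00104148 -0.00132925 -0.00124611
 -0.00131759 -0.00144584] -11.817403043104692
```

Request:
apply_moves:
  targets:
    - [[0.78, 0.08, 0, 0, 0], [0.8, 0.1, 0, 0, 0], [0.8, 0.1, 0, 0, 0], [0.8, 0.1, -0.4, 0, 0], [0.6, 0, -0.6, 0, 0], [0, 0, -0.6, 0, 0], [0, 0, -0.3, 0, 0], [0, 0, 0, 0, 0]]

```text
clock: 9.62
eef_pos: [0.5059, -0.0377, 0.0744]
tool_rot: [0.772, 0.635, -0.003, -0.002]
ft_force: [-0.9, 0.5, 0.1]
grip_width: 0.0429
grasp_force: 0.0
```

Request:
apply_moves:
  targets:
    - [[0, 0, -0.15, 0, 0], [0, 0, -0.1, 0, 0], [0, 0, -0.05, 0, 0], [0, 0, 0, 0, 0]]

```text
clock: 9.95
eef_pos: [0.5082, -0.0382, 0.0681]
tool_rot: [0.773, 0.635, 0.001, 0.001]
ft_force: [-0.8, 0.5, 1.7]
grip_width: 0.043
grasp_force: 0.6
```

Request:
apply_moves:
  targets:
    - [[-0.02, -0.1, 0, 0, 0], [-0.025, -0.12, 0, 0, 0], [-0.025, -0.12, 0, 0, 0], [-0.025, -0.12, 0, 0, 0], [-0.025, -0.12, 0, 0, 0], [-0.02, -0.1, 0, 0, 0], [0, 0, 0, 0, 0], [0, 0, 0, 0, 0]]

```text
clock: 10.62
eef_pos: [0.5022, -0.0664, 0.0681]
tool_rot: [0.773, 0.634, 0.001, 0.001]
ft_force: [-0.9, 0.1, 6.3]
grip_width: 0.0428
grasp_force: 3.2
```

Request:
apply_moves:
  targets:
    - [[0, 0, 0.2, 0, 0], [0, 0, 0.6, 0, 0], [-0.7, 0, 0.7, 0, 0], [-0.8, 0, 0.4, 0, 0], [-0.8, 0, 0.3, 0, 0], [-0.8, 0, 0, 0, 0], [-0.6, 0, 0, 0, 0], [0, 0, 0, 0, 0]]

```text
clock: 11.28
eef_pos: [0.348, -0.0651, 0.1546]
tool_rot: [0.773, 0.634, -0.001, -0.001]
ft_force: [-0.7, -0.1, 0.5]
grip_width: 0.0427
grasp_force: 0.0
```

```bash
python3 m.py .501 -.060 6 side top
python3 - <<'E'
import cv2
p=cv2.imread('pics/top6.png'); cv2.imwrite('pics/top6c.png',cv2.resize(p[225:375,270:420],None,fx=4,fy=4,interpolation=cv2.INTER_CUBIC))
E
```

```text
1372 rel deg -0.34 h -0.0012 ctr [ 0.5006 -0.0617] [-0.0404  0.0397] dist -0.0017 rms 0.0044
1255 rel deg -0.08 h -0.0012 ctr [ 0.501  -0.0599] [-0.0401  0.044 ] dist 0.0002 rms 0.0028
[ 0.3532 -0.0657  0.1554] yaw -11.225784982615473 tool off line -0.03580063562055942
```

View pics/top6c.png

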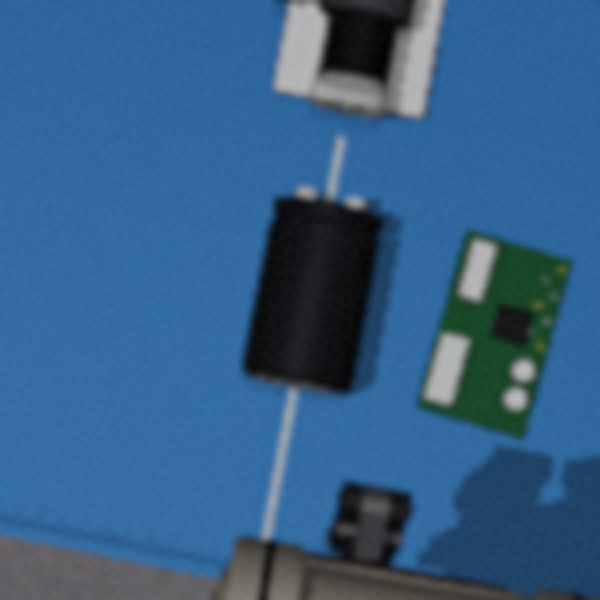

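The line enters the sleeve at (331,196), midway between the terminals at (306,190) and (357,203). It leaves near (293,388), mid-end. I'll check that the capacitor is at rest, then hand in.

Request:
apply_moves:
  targets:
    - [[0, 0, 0, 0, 0], [0, 0, 0, 0, 0], [0, 0, 0, 0, 0], [0, 0, 0, 0, 0], [0, 0, 0, 0, 0], [0, 0, 0, 0, 0], [0, 0, 0, 0, 0], [0, 0, 0, 0, 0]]

```text
clock: 12.05
eef_pos: [0.3535, -0.0653, 0.1546]
tool_rot: [0.773, 0.635, -0.0, -0.0]
ft_force: [-0.5, -0.4, -0.6]
grip_width: 0.0428
grasp_force: 0.0
```

```bash
python3 m.py .501 -.060 7 side top && python3 -c "
from workcell import order; print(order.job_done())"
```

```text
1371 rel deg -0.04 h -0.0013 ctr [ 0.5006 -0.0619] [-0.0404  0.0393] dist -0.0018 rms 0.0044
1272 rel deg 0.16 h -0.0012 ctr [ 0.501  -0.0601] [-0.0401  0.044 ] dist 0.0000 rms 0.0027
[ 0.3535 -0.0653  0.1547] yaw -11.178782536032914 tool off line -0.035442345693460386
the job is handed in; nothing more can be done
None
```

The capacitor lies at rest along the white line, within about 0.6 mm of centre and 0.2° of parallel, with its terminals facing the lens; no bystander was touched as far as I could see, and I handed the job in at about 12 s.

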